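# Knock the draw pin out of a dry-fitted joint

### The arm

A 6-joint arm with a two-finger parallel gripper is mounted at the origin on the work surface. World frame = base frame: x ahead of the robot, y to its left, z up, the work surface at z = 0. Lengths are in mm, angles in rad, forces in N, time in s.
With the tool pointing down it reaches from about 275 to 875 mm from the base axis. Payload 12.5 kg.
Tool frame: the origin (TCP) lies on the centre line of the jaws, within the pads' length; the fingertips stand 25 mm ahead of it and the grasp point (between the pads) lies 6 mm ahead of it (tcp_to_tips is the distance from the TCP to the fingertips, in mm); z points along the fingers, y is the line along which they close (so a half turn about z gives the same grasp; the last joint's range is limited). The gripper opens to 85 mm and grips with 20 to 120 N. Pads are 22 mm wide; open, the fingers measure 114 mm over their backs; the gripper's body (76 mm by 85 mm) begins 54 mm behind the grasp point. The pads swing forward as they close: fully open they stand 13 mm farther back than shut.
Start: joints at [-1.185, 0.351, 1.652, -0, 1.139, -0.085], TCP at [249.495, -490.139, 256.29] pointing down, gripper open.
Joint ranges: [-2.75, 2.75], [-0.79, 2.1], [0.01, 2.65], [-1.57, 4.71], [0.07, 3.14], [-2.87, 2.87]. Speed limits (rad/s): [2.22, 2.22, 2.79, 3.14, 3.14, 3.14].

### API

Orientations are given as a unit quaternion [w, x, y, z].
In Python, from station import read_state, get_image, close_job, tcp_to_tips gives the robot as it stands.
- The arm moves only by the shell command python3 -m creep 'ROWS'. ROWS is JSON, a list of rows, each a list of 5 numbers: the shift along the tool's x, y, z in mm, then the turn about the tool's z in degrees, then the opening, from 0 (shut) to 1 (fully open). In form: [[x, y, z, twist, fingers], ...]. A call has 1 to 10 rows; each row shifts and turns the commanded pose from where the row before left it, along the tool's axes as they then stand; what a row does not reach is not made up. A row lasts 1/8 s, in which the tool goes at most 62.5 mm and 10.7 degrees, less where a joint would pass 70% of its speed; a pose out of reach is approached as far as the arm can. A call with a gripper value outside its range is refused whole. The fingers move at their own pace and stop on an object; the grip force is fixed at half the most. Time passes only in rows, so rows that do not move let the fingers close. It gives the time, the measured TCP pose, the force, the opening and the grip force at its end, in the units of the state.
- read_state(): the state, without advancing time (a new reading comes with each control period).
- get_image(name): name is "scene" or "top"; returns a dict with "color" (384x512x3 uint8, red, green, blue), "camera_matrix" (3x3 intrinsics, pixels), "R" (3x3) and "t" (3): a world point X has camera coordinates R X + t. Camera axes: x right, y down, z forward; pixel columns grow to the right and rows downward; lengths in mm; the calibration is good to about 2 mm. A picture is of the moment at which its call begins. There is no depth.
- close_job(): hands the job in; it is judged then, once.
The state is a dict: "time": time; "joint_positions": joint angles; "qd": joint speeds; "tau": joint torques, N m; "position": TCP position; "ee_rot": TCP orientation; "wrist_force": force on the tool from outside, world axes, zero at the start; "wrist_torque": the same for the moment, N m; "width": opening from 0.0 (shut) to 1.0 (fully open); "grasp_force": force on a finger pad.
Only numpy, scipy, OpenCV 4.12 (cv2) and the standard library are available. Lean on these libraries where they do the work, as an engineer would, in place of code of your own. Each camera call takes 0.05 s, during which the arm holds its last target. There are 200 camera calls.

### The job

Take the dry-fitted leg-and-rail joint's pin out: first set the handled catch tray on the bench under the pin's hole, then use the slim punch from the rack to push the pin down right through the hole so that it drops into the tray. Do not touch the pin with the gripper, leave the other tools and things where they are, and finish with the slim punch standing back in a free hole of its rack and the tray, pin in it, still on the bench under the hole.

Things in the scene. Friction and masses are not known exactly. Their poses are not given: they have to be found in the camera images.
- hole_top (a point): centre of the hole's mouth on the leg's upper face, 130 mm above the bench. Axes: x along the pale wooden leg, y across it, z up. Leg fixed, 260 mm long, 60 wide (y), 40 thick. Steel straps over its ends reach 146 mm above the bench. A darker rail stub 50 mm wide leaves it towards -y, to 105 mm from the hole. The hole is vertical, 16 mm wide, right through
- hole_bottom (a point): where the same hole comes out of the leg's underside, 90 mm above the bench. Two plywood risers under the leg's ends, 100 mm across the leg, leave 85 mm clear either way along x; the +y side is open for the tray. A sprung lining in the lower half of the hole grips the pin: it stays where left, takes about 5 to 10 N to push, and drops free once its top is about 4 mm above the underside
- pin: round dark wooden pin, 14 mm in diameter, 50 mm long; origin at its centre, z along its length (upright at the start). It starts in the hole with its top 10 to 14 mm proud of the leg's upper face
- tray_floor (a point): middle of the inner floor of the square plywood catch tray, 4 mm above the tray's underside. Tray 110 x 110 mm outside, 30 mm high, walls 4 mm, 0.3 kg, standing loose on the bench. Axes: y points towards the handle, z up
- tray_handle (a point): grip point at the middle of the tray's handle, 27 mm above the bench, 120 mm from the tray's middle along tray y. The handle is a wooden bar along tray y, 120 mm long (from 55 to 175 mm from the tray's middle), 18 mm wide (x), 16 mm high
- slim_grip (a point): centre of the slim punch's wooden grip: a cylinder 22 mm wide, 70 mm long, z up along the punch, which starts upright in the rack. Below the grip a steel collar 34 mm wide, 8 mm thick, its underside 43 mm below this point, then the nose. 0.15 kg. Of the rack's three tools, the one with the slim straight grip
- slim_tip (a point): flat lower end of the slim punch's nose, 105 mm below the grip's centre. The nose is a straight steel rod 9 mm wide and 62 mm long below the collar
- stout_grip (a point): centre of the stout punch's grip, 34 mm in diameter, 70 mm long, its collar 42 mm across and its nose 16 mm: too thick for the hole. Leave it in the rack
- bradawl_ball (a point): centre of the bradawl's 42 mm ball handle, in the rack. Leave it there
- rack_top (a point): middle of the upper face of the fixed wooden tool rack, 85 mm above the bench: 230 (x) x 80 (y) x 15 mm on end boards. Through-holes 20 mm wide at x = -70, 0, +70 mm, y = 0. Tools stand upright, collar on this face, nose through a hole; the slim punch's grip centre is then 43 mm above it. Which tool has which hole varies; none is spare: the free one is the slim punch's own
- mug: green mug, 80 mm wide, 90 mm high; origin at its foot. Leave alone
- faceplate: dark round lathe faceplate 100 mm wide, 24 mm high; origin underneath. Leave alone
- offcut: wooden offcut 50 x 110 x 45 mm; origin underneath. Leave alone
- sander: cork sanding block 120 x 65 x 25 mm; origin underneath. Leave alone
- mallet: hammer lying on the bench. Leave alone
- glue: glue bottle 60 mm wide, 170 mm high; origin underneath. Leave alone

How it is judged:
By the outcome, as a careful person would: the job done as asked, in the order asked, and still so for the second after the job is handed in, with the robot touching nothing.
It also fails if it takes over 72 s, if anything falls off the work surface, if the arm or the gripper's body presses on something with over 40 N, if the wrist force passes 120 N, or if a joint passes its speed limit or range.

## Working session

There is one attempt and no reset: what is moved stays moved. The work goes in short steps, Python scripts to look and compute and a shell command to move; the robot and the scene stay as the last step left them, time stands still between calls to the robot, and variables do not carry over. Pictures are saved under pics/ and viewed, at most 10 in all, crops included, and the job is handed in when it is done.

```bash
mkdir -p pics; ls
python3 - <<'E'
from station import *
import cv2,numpy as np
s=read_state(); print(s['position'],s['ee_rot'],s['time'],tcp_to_tips)
for n in('top','scene'):
    im=get_image(n); c=im['color'][:,:,::-1]
    np.savez(f'pics/{n}0.npz',**im)
    print(n,im['camera_matrix'].tolist(),(-im['R'].T@im['t']).round(),im['R'].round(3).tolist())
    cv2.imwrite(f'pics/{n}0.png',cv2.resize(c,(800,600),interpolation=cv2.INTER_CUBIC))
E
```

```text
pics
[ 249.36863512 -489.88769815  255.75570108] [-5.78521660e-04  9.72422285e-01  2.33226404e-01 -9.39718344e-05] 0.0 25.0
top [[358.80323395223104, 0.0, 257.9394484017028], [0.0, 358.80323395223104, 193.17773784193912], [0.0, 0.0, 1.0]] [497.  -0. 932.] [[-0.011, -1.0, -0.014], [-0.993, 0.013, -0.115], [0.116, 0.012, -0.993]]
scene [[449.1818304911151, 0.0, 256.9476129901888], [0.0, 449.1818304911151, 197.72068305730443], [0.0, 0.0, 1.0]] [1075.  808.  786.] [[-0.835, 0.549, -0.024], [0.344, 0.487, -0.803], [-0.429, -0.679, -0.596]]
```

View pics/top0.png

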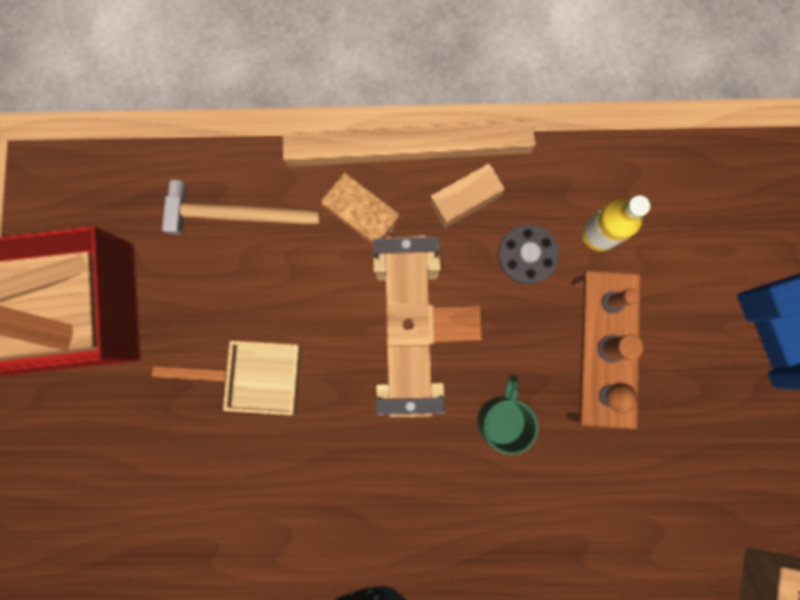

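View pics/scene0.png

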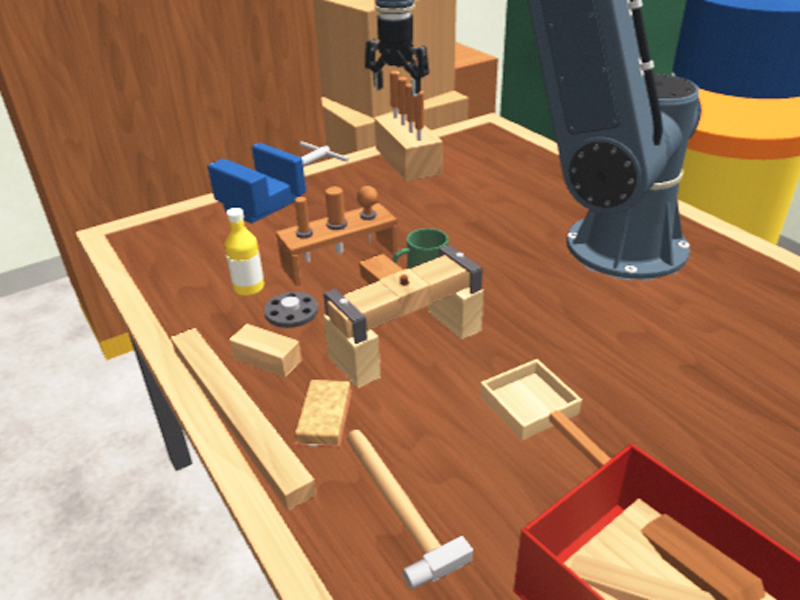

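Top view (800x600): hole at about (408,324), tray centre (262,377) with its handle pointing left (+y) to (152,372). The slim punch is the upper one in the rack, top near (630,297). I'll enlarge crops to read these precisely.

```bash
cat > h.py <<'E'
import numpy as np,cv2
from station import *
def load(n): return dict(np.load(f'pics/{n}.npz'))
def ray(im,u,v,z):
    d=im['R'].T@np.linalg.solve(im['camera_matrix'],[u,v,1.]); c=-im['R'].T@im['t']
    return c+d*(z-c[2])/d[2]
def proj(im,X):
    p=im['camera_matrix']@(im['R']@np.array(X,float)+im['t']); return p[:2]/p[2]
def tile(im,u,v,w=100,h=75,k=4):
    c=im['color'][v:v+h,u:u+w,::-1]; o=cv2.resize(c,None,fx=k,fy=k,interpolation=cv2.INTER_CUBIC)
    for a in range(0,w,10): cv2.line(o,(a*k,0),(a*k,6),(255,255,255),1)
    for a in range(0,h,10): cv2.line(o,(0,a*k),(6,a*k),(255,255,255),1)
    return o
E
python3 - <<'E'
from h import *
t,s=load('top0'),load('scene0')
a=np.hstack([tile(t,95,205),tile(t,235,170)]);b=np.hstack([tile(t,350,165),tile(s,170,110)])
cv2.imwrite('pics/m0.png',np.vstack([a,b]))
E
```

```text
(no output)
```

View pics/m0.png

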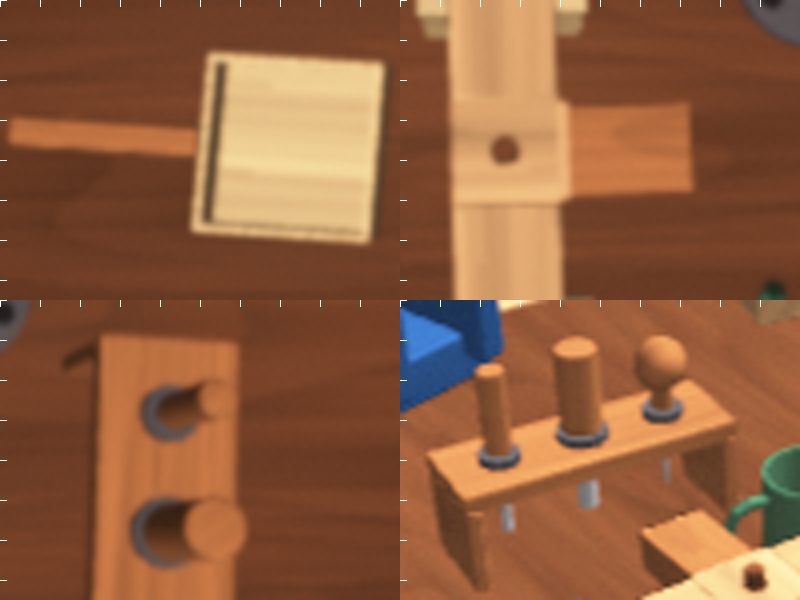

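Enlarged crops, tile pixels: tray rim corners (208,52), (385,63), (370,242), (192,232); handle end (9,130). The pin top is at (106,150) from above and (356,271) in the scene view. The slim grip top is at (212,100) and (90,71).

Run:
```python
from h import *
t,s=load('top0'),load('scene0')
T=lambda o,p,z,im=t: ray(im,o[0]+p[0]/4-.4,o[1]+p[1]/4-.4,z).round(1)
c=[T((95,205),p,30) for p in((208,52),(385,63),(370,242),(192,232))]
print(c,np.mean(c,0)); print('hend',T((95,205),(9,130),35))
for n,pt,ps,z in(('pin',(106,150),(356,271),142),('sliptop',(212,100),(90,71),163),('collar',(171,113),(100,155),93)):
  o=(235,170) if n=='pin' else (350,165)
  print(n,T(o,pt,z),T((170,110),ps,z,s))
print('rack',T((350,165),(100,35),85),T((350,165),(238,43),85))
print('leg edges',[T((235,170),p,130) for p in((50,60),(155,60),(54,280),(162,280))])
print('strap bolts',[ray(t,u*.64,v*.64,146).round() for u,v in((406,244),(410,406))])
print('rackend',[ray(t,u*.64,v*.64,85).round() for u,v in((585,272),(639,275),(583,426),(636,428))])
```

```text
[array([543.8, 292.8,  30. ]), array([535.5, 180.8,  30. ]), array([424.8, 189. ,  30. ]), array([432.1, 300. ,  30. ])] [484.05 240.65  30.  ]
hend [496.3 414.8  35. ]
pin [558.1   3.2 142. ] [560.2   4.7 142. ]
sliptop [ 590.5 -301.5  163. ] [ 591.7 -304.7  163. ]
collar [ 591.6 -304.6   93. ] [ 593.2 -301.9   93. ]
rack [ 639.8 -267.9   85. ] [ 633.8 -349.4   85. ]
leg edges [array([610.4,  34.2, 130. ]), array([609.6, -25.1, 130. ]), array([487.1,  32.9, 130. ]), array([486.5, -26.9, 130. ])]
strap bolts [array([672.,   5., 146.]), array([444.,   2., 146.])]
rackend [array([ 638., -267.,   85.]), array([ 632., -349.,   85.]), array([ 408., -253.,   85.]), array([ 404., -331.,   85.])]
```

```bash
cat >> h.py <<'E'
from scipy.spatial.transform import Rotation as Ro
def go(x,y,z,yaw=None,s=None):
    "tool-frame shift to TCP target; yaw = world angle of tool y (deg), twist done first"
    s=s or read_state(); q=s['ee_rot']; R=Ro.from_quat([q[1],q[2],q[3],q[0]])
    a=np.degrees(np.arctan2(*R.apply([0,1,0])[1::-1])); tw=0
    if yaw is not None: tw=-((yaw-a+90)%180-90)
    R2=R*Ro.from_euler('z',tw,degrees=True)
    print('pos',s['position'].round(1),'yaw',a.round(2),'zax',R.apply([0,0,1]).round(4),'F',s['wrist_force'].round(1),'j6',round(s['joint_positions'][5],2),'t',s['time'],'w',round(s['width'],3))
    print('twist',round(tw,2),'shift after',R2.inv().apply(np.array([x,y,z])-s['position']).round(1))
E
python3 -c "
from h import *
go(492,360,256,-4)"
```

```text
pos [ 249.4 -489.9  255.8] yaw -63.02 zax [-4.e-04  9.e-04 -1.e+00] F [-0.2 -0.7 -0.2] j6 -0.08 t 0.1 w 0.999
twist -59.02 shift after [8.648e+02 1.827e+02 5.000e-01]
```

```bash
python3 -m creep '[[0,0,0,-10,1],[0,0,0,-10,1],[0,0,0,-10,1],[0,0,0,-10,1],[0,0,0,-10,1],[0,0,0,-9,1]]'; python3 -m creep '[[40,8,0,0,1],[55,12,0,0,1],[55,12,0,0,1],[55,12,0,0,1],[55,12,0,0,1],[55,12,0,0,1],[55,12,0,0,1],[55,12,0,0,1],[55,12,0,0,1],[55,12,0,0,1]]'; python3 -m creep '[[55,12,0,0,1],[55,12,0,0,1],[55,12,0,0,1],[55,12,0,0,1],[55,9,0,0,1],[40,8,20,0,1],[10,4,30,0,1],[0,0,0,0,1]]'
python3 -c "
from h import *
go(492.3,360.3,33,-4)"
```

```text
time: 0.85
position: [249.4, -490.0, 256.0]
ee_rot: [-0.0, 0.73, 0.684, 0.0]
wrist_force: [0.6, 1.0, -0.0]
width: 1.0
grasp_force: 0.0
time: 2.1
position: [402.9, 37.3, 256.3]
ee_rot: [0.0, 0.731, 0.682, 0.0]
wrist_force: [0.5, -1.3, -0.3]
width: 0.999
grasp_force: 0.0
time: 3.1
position: [493.4, 354.6, 203.9]
ee_rot: [-0.0, 0.731, 0.682, -0.002]
wrist_force: [0.3, -1.5, 0.5]
width: 1.0
grasp_force: 0.0
pos [493.4 354.6 203.9] yaw -3.98 zax [-0.0041 -0.0025 -1.    ] F [ 0.3 -1.5  0.5] j6 0.62 t 3.1 w 1.0
twist 0.02 shift after [  6.1  -0.8 170.9]
```

```bash
python3 -m creep '[[6,-1,40,0,1],[0,0,50,0,1],[0,0,45,0,1],[0,0,25,0,1],[0,0,10,0,1],[0,0,0,0,1],[0,0,0,0,1]]'
python3 - <<'E'
from h import *
go(492.3,360.3,33,-4)
t=get_image('top');s=get_image('scene')
cv2.imwrite('pics/m1.png',np.hstack([tile(t,85,205),tile(s,330,220)]))
E
```

```text
time: 3.98
position: [494.5, 361.1, 37.9]
ee_rot: [0.0, 0.732, 0.682, 0.001]
wrist_force: [1.0, -0.7, -0.1]
width: 1.003
grasp_force: 0.0
pos [494.5 361.1  37.9] yaw -4.03 zax [ 0.0018  0.0011 -1.    ] F [ 1.  -0.7 -0.1] j6 0.63 t 3.975 w 1.003
twist -0.03 shift after [-1.  -2.2  4.9]
```

View pics/m1.png

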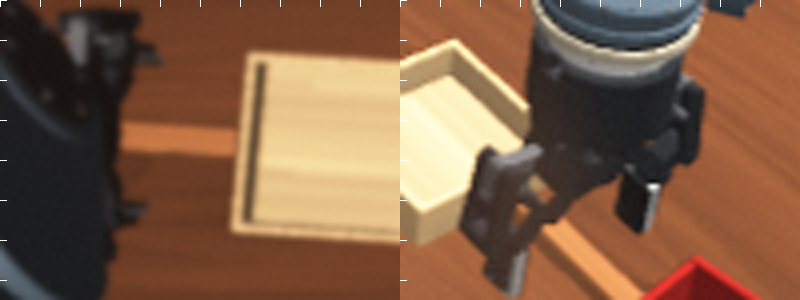

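Fingers straddle the handle: in the left tile they sit at (145,55) and (130,210), with the handle at y≈137. I'll nudge and close.

```bash
python3 -m creep '[[0,-2,4,0,1],[0,0,0,0,0.1],[0,0,0,0,0],[0,0,0,0,0],[0,0,0,0,0],[0,0,0,0,0],[0,0,0,0,0]]'
python3 - <<'E'
from h import *
go(559,124,34,0.7)
E
```

```text
time: 4.95
position: [492.0, 361.0, 32.4]
ee_rot: [0.0, 0.731, 0.682, 0.0]
wrist_force: [1.0, -0.1, 3.2]
width: 0.197
grasp_force: 61.2
pos [492.  361.   32.4] yaw -4.02 zax [ 3.e-04  1.e-04 -1.e+00] F [ 1.  -0.1  3.2] j6 0.63 t 4.95 w 0.197
twist -4.72 shift after [-237.8   64.1   -1.6]
```

```bash
python3 -m creep '[[0,4,-1,-1,0],[0,12,0,-1,0],[0,16,0,-1,0],[0,16,0,-1,0],[0,12,0,-0.7,0],[0,4,0,0,0],[-6,0,0,0,0],[-14,0,0,0,0],[-20,0,0,0,0],[-20,0,0,0,0]]'
python3 -m creep '[[-20,0,0,0,0],[-20,0,0,0,0],[-20,0,0,0,0],[-15,0,0,0,0],[-5,0,0,0,0],[0,0,0,0,0]]'
python3 - <<'E'
from h import *
go(559,124,34,0.7)
t=get_image('top')
cv2.imwrite('pics/m2.png',tile(t,140,130,130,140,4))
np.savez('pics/top2.npz',**t)
E
```

```text
time: 6.2
position: [556.3, 297.5, 33.4]
ee_rot: [0.0, 0.703, 0.711, -0.0]
wrist_force: [1.1, 0.1, -2.2]
width: 0.197
grasp_force: 60.7
time: 6.95
position: [557.5, 219.1, 33.3]
ee_rot: [0.0, 0.703, 0.711, -0.0]
wrist_force: [-0.8, 0.3, -2.8]
width: 0.196
grasp_force: 60.7
pos [557.5 219.1  33.3] yaw 0.66 zax [-1.e-04 -1.e-04 -1.e+00] F [-0.8  0.3 -2.8] j6 0.29 t 6.95 w 0.196
twist -0.04 shift after [-95.1   0.4  -0.7]
```

View pics/m2.png

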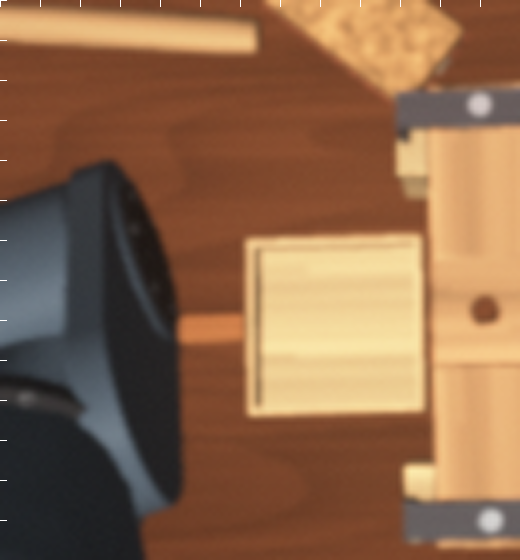

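Run:
```python
from h import *
t=load('top2')
c=np.array([ray(t,140+u/4-.4,130+v/4-.4,30) for u,v in((246,238),(423,235),(424,411),(248,415))]);print(c.round(1),c.mean(0))
```

```text
[[614.5 155.5  30. ]
 [614.9  43.   30. ]
 [503.9  43.2  30. ]
 [502.7 153.4  30. ]] [559.01086792  98.7688039   30.        ]
```

The tray's centre measures (559, 99), straight and aligned with the hole, so it needs another 95 mm towards -y.

```bash
python3 -m creep '[[-5,0,0,0,0],[-15,0,0,0,0],[-18,0,0,0,0],[-18,0,0,0,0],[-18,0,0,0,0],[-14,0,0,0,0],[-6,0,0,0,0],[-1,0,0,0,0],[0,0,0,0,0],[0,0,1,0,0]]'
python3 -m creep '[[0,0,0,0,0.5],[0,0,0,0,0.8],[0,0,0,0,0.8],[0,0,0,0,0.8],[0,0,0,0,0.8]]'
python3 - <<'E'
from h import *
go(591,-303,260,0.7)
t=get_image('top');s=get_image('scene')
cv2.imwrite('pics/m3.png',np.hstack([tile(t,195,165),tile(s,240,160)]))
E
```

```text
time: 8.25
position: [558.6, 124.7, 32.4]
ee_rot: [0.0, 0.703, 0.711, 0.0]
wrist_force: [-1.4, 2.4, 3.5]
width: 0.199
grasp_force: 61.3
time: 8.88
position: [558.5, 124.2, 32.3]
ee_rot: [-0.0, 0.703, 0.711, -0.0]
wrist_force: [0.1, -0.2, -0.2]
width: 0.799
grasp_force: 0.0
pos [558.5 124.2  32.3] yaw 0.68 zax [-0.  0. -1.] F [ 0.1 -0.2 -0.2] j6 0.13 t 8.875 w 0.799
twist -0.02 shift after [-427.6   27.2 -227.7]
```

View pics/m3.png

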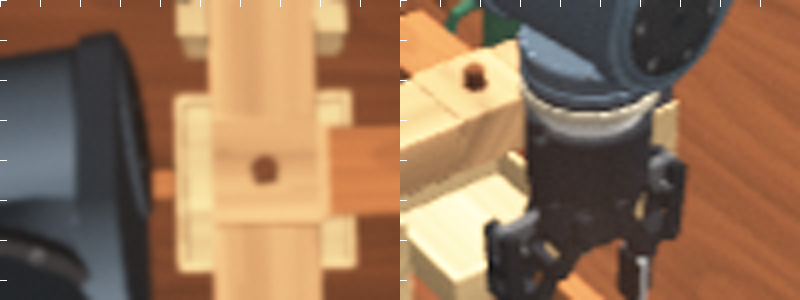

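Tray is in place: both its outer edges show either side of the leg, with the pin at left tile (264,169) about central. Next I lift and turn for the slim punch.

```bash
python3 -m creep '[[0,0,-10,0,1],[0,0,-30,0,1],[0,0,-40,0,1],[0,0,-40,10,1],[0,0,-40,10,1],[0,0,-30,10,1],[0,0,-20,10,1],[0,0,-10,10,1],[0,0,0,10,1],[0,0,0,10,1]]'
python3 -m creep '[[0,0,0,10,1],[0,0,0,10,1],[0,0,0,0.7,1],[0,0,0,0,1]]'
python3 - <<'E'
from h import *
go(591.5,-303,144,90)
E
```

```text
time: 10.22
position: [558.4, 124.2, 253.2]
ee_rot: [-0.0, 0.984, 0.177, 0.0]
wrist_force: [-0.1, 0.0, -0.9]
width: 1.001
grasp_force: 0.0
time: 10.72
position: [558.5, 124.2, 252.6]
ee_rot: [-0.0, 1.0, 0.002, 0.0]
wrist_force: [0.0, -0.6, 0.5]
width: 1.0
grasp_force: 0.0
pos [558.5 124.2 252.6] yaw -89.83 zax [ 3.e-04  0.e+00 -1.e+00] F [ 0.  -0.6  0.5] j6 1.71 t 10.725 w 1.0
twist 0.17 shift after [ 32.9 427.2 108.6]
```

```bash
python3 -m creep '[[3,30,0,0,1],[4,55,0,0,1],[4,55,0,0,1],[4,55,0,0,1],[4,55,0,0,1],[4,55,0,0,1],[4,55,0,0,1],[4,45,0,0,1],[2,22,0,0,1],[0,0,0,0,1]]'
python3 -m creep '[[0,0,10,0,1],[0,0,10,0,1],[0,0,0,0,1]]'
python3 - <<'E'
from h import *
go(591.5,-303,144,-90)
t=get_image('top');s=get_image('scene')
np.savez('pics/s4.npz',**s);np.savez('pics/t4.npz',**t)
cv2.imwrite('pics/m4.png',np.hstack([tile(s,150,80,100,75,6)]))
E
```

```text
time: 11.98
position: [591.2, -303.4, 252.0]
ee_rot: [-0.0, 1.0, -0.0, -0.0]
wrist_force: [0.4, -0.0, -0.4]
width: 1.003
grasp_force: 0.0
time: 12.35
position: [591.1, -301.7, 231.1]
ee_rot: [-0.001, 1.0, 0.0, -0.001]
wrist_force: [1.2, 0.2, 0.2]
width: 1.0
grasp_force: 0.0
pos [ 591.1 -301.7  231.1] yaw -89.96 zax [-0.0018  0.0011 -1.    ] F [1.2 0.2 0.2] j6 1.03 t 12.35 w 1.0
twist 0.04 shift after [ 0.5  1.4 87.1]
```

View pics/m4.png

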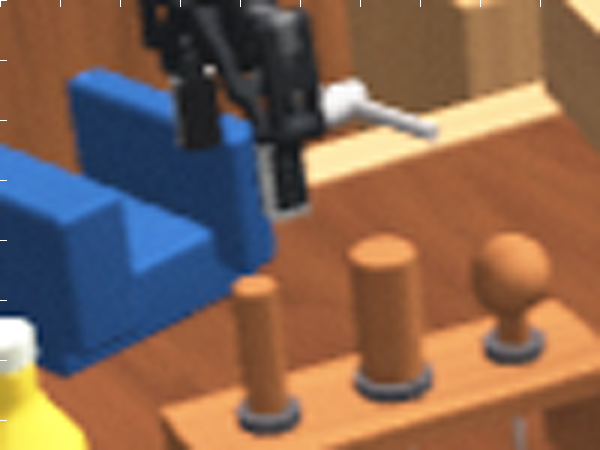

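The open fingers hang centred above the slim punch (top at tile (255,287)). I'll descend and grip.

```bash
python3 -m creep '[[0,1,15,0,1],[0,0,25,0,1],[0,0,25,0,1],[0,0,15,0,1],[0,0,7,0,1],[0,0,0,0,1],[0,0,0,0,0.4],[0,0,0,0,0],[0,0,0,0,0]]'
python3 -m creep '[[0,0,0,0,0],[0,0,0,0,0],[0,0,0,0,0]]'
python3 - <<'E'
from h import *
go(559,4,320,-90)
E
```

```text
time: 13.58
position: [591.5, -303.9, 145.7]
ee_rot: [0.0, 1.0, -0.0, 0.0]
wrist_force: [0.2, -0.2, 0.6]
width: 0.374
grasp_force: 0.0
time: 13.95
position: [591.5, -303.9, 145.5]
ee_rot: [0.0, 1.0, -0.0, 0.0]
wrist_force: [0.4, -0.0, 2.8]
width: 0.24
grasp_force: 58.3
pos [ 591.5 -303.9  145.5] yaw -90.03 zax [ 3.e-04 -2.e-04 -1.e+00] F [ 0.4 -0.   2.8] j6 1.03 t 13.95 w 0.24
twist -0.03 shift after [ -32.4 -307.8 -174.6]
```

```bash
python3 -m creep '[[0,0,-5,0,0],[0,0,-15,0,0],[0,0,-25,0,0],[0,0,-30,0,0],[0,0,-30,0,0],[0,0,-30,0,0],[0,0,-25,0,0],[0,0,-10,0,0],[0,0,0,0,0]]'
python3 -m creep '[[-1,-10,0,0,0],[-3,-25,0,0,0],[-4,-40,0,0,0],[-5,-45,0,0,0],[-5,-45,0,0,0],[-5,-45,0,0,0],[-4,-45,0,0,0],[-3,-32,0,0,0],[-2,-16,0,0,0],[0,-5,0,0,0]]'
python3 -m creep '[[0,0,20,0,0],[0,0,13,0,0],[0,0,2,0,0],[0,0,0,0,0]]'
python3 - <<'E'
from h import *
go(559,4,270,-90)
t=get_image('top');s=get_image('scene')
np.savez('pics/s5.npz',**s);np.savez('pics/t5.npz',**t)
cv2.imwrite('pics/m5.png',np.hstack([tile(s,230,135,65,75,6),tile(t,230,170,65,75,6)]))
E
```

```text
time: 15.08
position: [591.4, -303.8, 315.7]
ee_rot: [0.0, 1.0, -0.0, 0.0]
wrist_force: [-0.4, -0.5, -0.9]
width: 0.244
grasp_force: 58.6
time: 16.32
position: [559.3, 4.7, 314.9]
ee_rot: [0.0, 1.0, 0.0, -0.0]
wrist_force: [-0.2, 0.0, -1.5]
width: 0.242
grasp_force: 58.7
time: 16.82
position: [559.7, 3.9, 280.6]
ee_rot: [0.0, 1.0, -0.0, 0.0]
wrist_force: [0.1, 0.9, -2.3]
width: 0.239
grasp_force: 58.7
pos [559.7   3.9 280.6] yaw -90.06 zax [ 3.e-04 -0.e+00 -1.e+00] F [ 0.1  0.9 -2.3] j6 1.5 t 16.825 w 0.239
twist -0.06 shift after [-0.7 -0.1 10.6]
```

View pics/m5.png

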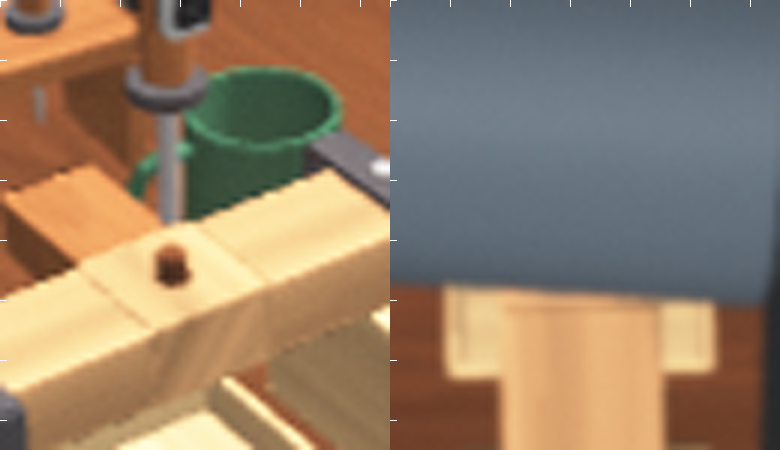

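Scene crop: nose tip at (172,222), pin top centre about (171,252), and the pin meets the leg at about (174,278).

Run:
```python
from h import *
s=load('s5')
P=lambda u,v,z: ray(s,230+u/6-.42,135+v/6-.42,z).round(1)
print('tip',P(172,222-3,158.1),'axis @collar underside z=220',P(166,105,220))
for z in(140,142,144): print('pin',z,P(171,252,z))
print('base',P(174,278,130))
X=lambda p: ((proj(s,p)-[230,135]+.42)*6).round(1)
print(X([559.7,3.9,158.1]),X([559.7,3.9,220.1]),X([559,4,142]))
```

```text
tip [5.581e+02 5.000e-01 1.581e+02] axis @collar underside z=220 [564.3   8.1 220. ]
pin 140 [557.7  -1.5 140. ]
pin 142 [559.3   1.  142. ]
pin 144 [560.9   3.5 144. ]
base [559.7   3.4 130. ]
[173.1 223.8] [169.7  97.1] [175.5 254.9]
```

```bash
python3 -m creep '[[0,0.5,8,0,0],[0,0,4,0,0],[0,0,4,0,0],[0,0,4,0,0],[0,0,4,0,0],[0,0,2,0,0],[0,0,0,0,0]]'
python3 - <<'E'
from h import *
go(559.3,3.5,210,-90)
t=get_image('top');s=get_image('scene')
cv2.imwrite('pics/m6.png',np.hstack([tile(s,230,135,65,75,6)]))
E
```

```text
time: 17.8
position: [559.6, 3.7, 254.5]
ee_rot: [0.0, 1.0, -0.0, 0.0]
wrist_force: [-0.5, 0.2, 2.6]
width: 0.242
grasp_force: 59.3
pos [559.6   3.7 254.5] yaw -90.02 zax [ 5.e-04 -1.e-04 -1.e+00] F [-0.5  0.2  2.6] j6 1.49 t 17.8 w 0.242
twist -0.02 shift after [-0.3  0.2 44.5]
```

View pics/m6.png

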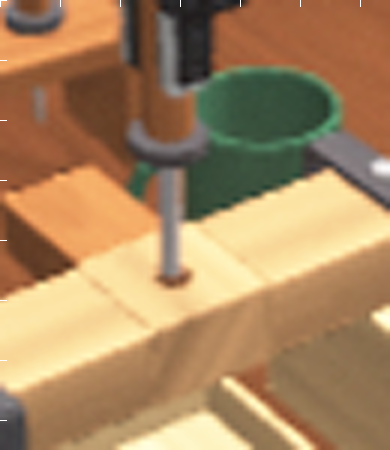

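The nose end at (172,280) sits centred on the nearly flush pin (157–191 wide), and the force has changed by about 5 N. I'll keep pushing.

```bash
python3 -m creep '[[0,0,4,0,0],[0,0,5,0,0],[0,0,5,0,0],[0,0,5,0,0],[0,0,5,0,0],[0,0,0,0,0]]'; python3 -m creep '[[0,0,5,0,0],[0,0,5,0,0],[0,0,5,0,0],[0,0,4,0,0],[0,0,3,0,0],[0,0,0,0,0],[0,0,0,0,0]]'
python3 - <<'E'
from h import *
go(559.3,3.5,315,-90)
t=get_image('top');s=get_image('scene')
cv2.imwrite('pics/m7.png',np.hstack([tile(s,225,135,90,100,6)]))
E
```

```text
time: 18.65
position: [559.4, 3.7, 229.9]
ee_rot: [-0.0, 1.0, -0.0, -0.0]
wrist_force: [0.1, -0.0, -1.0]
width: 0.244
grasp_force: 59.0
time: 19.52
position: [559.6, 3.7, 208.4]
ee_rot: [0.0, 1.0, -0.0, 0.0]
wrist_force: [-0.1, 0.6, -1.9]
width: 0.243
grasp_force: 59.0
pos [559.6   3.7 208.4] yaw -90.03 zax [ 1.e-04 -0.e+00 -1.e+00] F [-0.1  0.6 -1.9] j6 1.49 t 19.525 w 0.243
twist -0.03 shift after [  -0.3    0.2 -106.6]
```

View pics/m7.png

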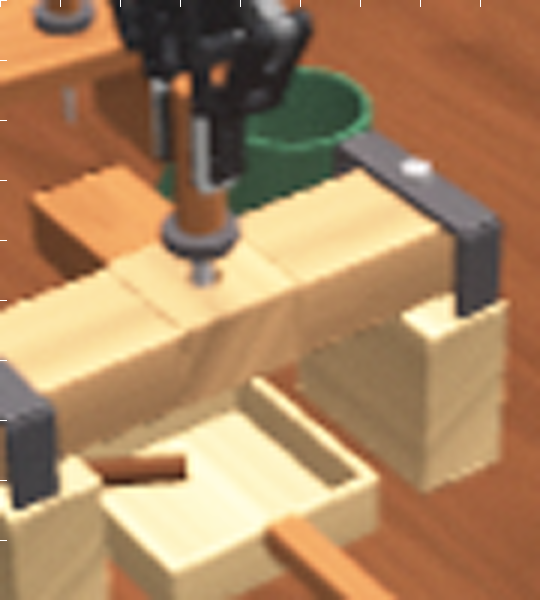

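The pin is out and lying at (90–187,467), near the tray's left wall; the punch force is back to its in-air value. I'll check the pin against the tray's outline while withdrawing.

```bash
python3 -m creep '[[0,0,-5,0,0],[0,0,-12,0,0],[0,0,-20,0,0],[0,0,-25,0,0],[0,0,-25,0,0],[0,0,-15,0,0],[0,0,-5,0,0],[0,0,0,0,0]]'
python3 - <<'E'
from h import *
go(591.5,-303.9,315,-90)
s=get_image('scene')
X=lambda p: ((proj(s,p)-[225,135]+.42)*6).round()
for z in(30,4):
  w=55 if z==30 else 51
  print(z,[X([559+a*w,4+b*w,z]) for a,b in((1,1),(1,-1),(-1,-1),(-1,1))])
P=lambda u,v,z: ray(s,225+u/6-.42,135+v/6-.42,z).round(1)
for z in (11,20,30): print(P(187,467,z),P(92,467,z))
E
```

```text
time: 20.62
position: [559.4, 3.7, 315.0]
ee_rot: [-0.0, 1.0, -0.0, -0.0]
wrist_force: [0.4, 0.3, -1.4]
width: 0.246
grasp_force: 59.0
pos [559.4   3.7 315. ] yaw -90.03 zax [-4.e-04  0.e+00 -1.e+00] F [ 0.4  0.3 -1.4] j6 1.49 t 20.625 w 0.246
twist -0.03 shift after [ 32.1 307.6  -0. ]
30 [array([175., 572.]), array([ 44., 442.]), array([243., 360.]), array([382., 479.])]
4 [array([180., 608.]), array([ 59., 488.]), array([242., 411.]), array([368., 523.])]
[557.7 -18.7  11. ] [593.7 -43.9  11. ]
[563.7  -9.1  20. ] [599.3 -34.   20. ]
[570.4   1.6  30. ] [605.5 -23.   30. ]
```

The pin on the floor plane (z 11) spans (558,-19) to (594,-44), inside the tray. Now the punch goes back.

```bash
python3 -m creep '[[1,10,0,0,0],[3,25,0,0,0],[4,40,0,0,0],[5,45,0,0,0],[5,45,0,0,0],[5,45,0,0,0],[4,45,0,0,0],[3,32,0,0,0],[2,16,0,0,0],[0,5,0,0,0]]'
python3 -m creep '[[0,0,0,0,0],[0,0,15,0,0],[0,0,20,0,0],[0,0,10,0,0],[0,0,3,0,0],[0,0,0,0,0]]'
python3 - <<'E'
from h import *
go(591.5,-303.9,146.5,-90)
s=get_image('scene')
np.savez('pics/s8.npz',**s)
cv2.imwrite('pics/m8.png',np.hstack([tile(s,160,90,80,75,6)]))
E
```

```text
time: 21.92
position: [591.2, -304.8, 314.7]
ee_rot: [-0.0, 1.0, -0.001, -0.0]
wrist_force: [0.7, -0.1, -1.2]
width: 0.24
grasp_force: 58.9
time: 22.68
position: [591.5, -304.2, 267.6]
ee_rot: [0.0, 1.0, -0.0, 0.0]
wrist_force: [-0.2, 0.2, -1.5]
width: 0.244
grasp_force: 58.9
pos [ 591.5 -304.2  267.6] yaw -90.01 zax [ 3.e-04 -2.e-04 -1.e+00] F [-0.2  0.2 -1.5] j6 1.03 t 22.675 w 0.244
twist -0.01 shift after [-1.000e-01 -3.000e-01  1.211e+02]
```

View pics/m8.png

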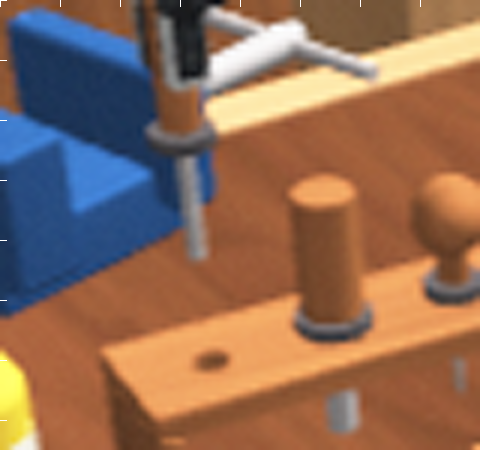

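The punch axis, from (181,125) to (197,258), extrapolates to (209,361); the empty hole is at (212,361), so it's lined up. Lowering.

```bash
python3 -m creep '[[0,0,12,0,0],[0,0,20,0,0],[0,0,15,0,0],[0,0,15,0,0],[0,0,15,0,0],[0,0,15,0,0],[0,0,13,0,0],[0,0,10,0,0],[0,0,4,0,0],[0,0,0,0,0]]'
python3 -c "
from h import *
go(591.5,-303.9,145.5,-90)"
```

```text
time: 23.98
position: [591.4, -304.3, 148.3]
ee_rot: [-0.0, 1.0, -0.0, 0.0]
wrist_force: [0.5, -0.2, -0.7]
width: 0.242
grasp_force: 58.9
pos [ 591.4 -304.3  148.3] yaw -90.02 zax [ 0.  0. -1.] F [ 0.5 -0.2 -0.7] j6 1.03 t 23.975 w 0.242
twist -0.02 shift after [ 0.1 -0.4  2.8]
```

```bash
python3 -m creep '[[0,0,1,0,0],[0,0,1,0,0],[0,0,0.5,0,0],[0,0,0,0,0]]'; python3 -m creep '[[0,0,0,0,0.3],[0,0,0,0,0.5],[0,0,0,0,0.8],[0,0,0,0,1],[0,0,0,0,1],[0,0,0,0,1]]'; python3 -m creep '[[0,0,-8,0,1],[0,0,-20,0,1],[0,0,-30,0,1],[0,0,-40,0,1],[0,0,-30,0,1],[0,0,-10,0,1],[0,-10,0,0,1],[0,-40,0,0,1],[0,-50,0,0,1],[0,-50,0,0,1]]'; python3 -m creep '[[-40,-20,0,0,1],[-50,0,0,0,1],[-50,0,0,0,1],[-50,0,0,0,1],[-30,0,0,0,1],[0,0,0,0,1],[0,0,0,0,1]]'
python3 - <<'E'
from h import *
t,s=get_image('top'),get_image('scene')
cv2.imwrite('pics/m9.png',np.hstack([cv2.resize(tile(t,185,110,235,185,2),(400,315)),tile(s,155,100,100,79,4)]))
cv2.imwrite('pics/m9.png',np.vstack([cv2.imread('pics/m9.png')[:,:400],tile(s,225,190,100,70,4)]) if 0 else np.hstack([np.vstack([cv2.resize(tile(t,185,110,235,140,2),(400,240)),tile(t,200,165,100,80,4)]),np.vstack([tile(s,160,105,100,60,4),tile(s,225,180,100,80,4)])]))
E
```

```text
time: 24.48
position: [591.4, -304.3, 145.8]
ee_rot: [-0.0, 1.0, -0.0, 0.0]
wrist_force: [0.7, 0.2, -2.1]
width: 0.241
grasp_force: 58.9
time: 25.22
position: [591.4, -304.2, 145.8]
ee_rot: [0.0, 1.0, -0.0, -0.0]
wrist_force: [0.1, -0.1, 0.1]
width: 1.001
grasp_force: 0.0
time: 26.48
position: [590.6, -152.1, 282.2]
ee_rot: [-0.001, 1.0, -0.0, -0.001]
wrist_force: [0.2, -1.0, 0.4]
width: 0.998
grasp_force: 0.0
time: 27.35
position: [371.7, -134.0, 283.4]
ee_rot: [-0.0, 1.0, -0.0, -0.0]
wrist_force: [-0.0, 0.5, 0.9]
width: 0.997
grasp_force: 0.0Traceback (most recent call last):
  File "<stdin>", line 3, in <module>
    return _nx.concatenate(arrs, 1, dtype=dtype, casting=casting)
           ~~~~~~~~~~~~~~~^^^^^^^^^^^^^^^^^^^^^^^^^^^^^^^^^^^^^^^
ValueError: all the input array dimensions except for the concatenation axis must match exactly, but along dimension 0, the array at index 0 has size 315 and the array at index 1 has size 316
```

I've miscounted: m8 was my 11th picture, one over the limit of 10. I won't view any more, and will do the final check numerically against the saved images.

Run:
```python
from h import *
a={n:load(n+'0')['color'].astype(float) for n in('top','scene')}
im={n:get_image(n) for n in a}
def d(n,u,v,w,h):
    x=np.abs(im[n]['color'][v:v+h,u:u+w]-a[n][v:v+h,u:u+w]).max(2); return (x>40).sum(),x.max().round()
print('rack scene slim',d('scene',180,120,30,50),'whole rack',d('scene',175,115,85,70),'top slim',d('top',375,175,40,45))
print('others: mug',d('top',300,235,50,60),'glue',d('top',370,120,50,45),'plate',d('top',315,140,45,45),'offcut/sander/mallet',d('top',100,105,220,40))
g=cv2.matchTemplate(im['scene']['color'][120:175,175:215],a['scene'][123:165,185:205].astype(np.uint8),cv2.TM_CCOEFF_NORMED)
print('slim match',cv2.minMaxLoc(g)[1::2],'expect (10,3)')
# pin: dark-brown pixels within tray floor, scene
s=im['scene'];c=s['color'].astype(int)
poly=np.array([proj(s,[559+i*51,4+j*51,4]) for i,j in((1,1),(1,-1),(-1,-1),(-1,1))])
m=np.zeros(c.shape[:2],np.uint8);cv2.fillPoly(m,[poly.round().astype(int)],1)
k=(m>0)&(c[...,0]<150)&(c[...,0]-c[...,2]>25); k[:205]=0
y,x=np.nonzero(k); print(k.sum(),x.min(),x.max(),y.min(),y.max(),np.median(x),np.median(y))
print(read_state()['width'],read_state()['time'])
```

```text
rack scene slim (np.int64(3), np.float64(46.0)) whole rack (np.int64(34), np.float64(164.0)) top slim (np.int64(0), np.float64(30.0))
others: mug (np.int64(52), np.float64(90.0)) glue (np.int64(0), np.float64(8.0)) plate (np.int64(0), np.float64(8.0)) offcut/sander/mallet (np.int64(0), np.float64(8.0))
slim match (0.9946441054344177, (10, 3)) expect (10,3)
87 241 273 212 234 249.0 224.0
1.0013694775648387 27.55
```

Run:
```python
from h import *
s=get_image('scene');x=np.abs(s['color'].astype(float)-load('scene0')['color']).max(2)[115:185,175:260]>40
y,u=np.nonzero(x);print('rack diffs u',175+u.min(),175+u.max(),np.median(175+u),'v',115+y.min(),115+y.max(),np.median(y+115),'fingertips',proj(s,[371,-77,258]),proj(s,[371,-191,258]))
print(close_job())
```

```text
rack diffs u 190 259 257.0 v 150 182 178.0 fingertips [299.20701744 105.41268053] [274.95921045  91.6531637 ]
the job is handed in; nothing more can be done
None
```

The job is handed in: the pin was pushed down through the hole into the tray under it, and the slim punch is back in its own rack hole, at 27.6 s of the 72 s allowed; I viewed 11 pictures, one over the limit of 10, so the final check was numerical only and left small image differences near the mug unexplained (the arm never went down near it).

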